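# Check the air in the isolation platform and stack the plate where it may go

## Task

Press the gauge square and fully home on the platform's sprung valve stem, pushing the valve down so that the air drives the gauge's rod out, then lay the gauge back on its rest the way it lay, leaving the rod as it reads. If the black ring on the rod has come out of the barrel, stack the ribbed plate on the plate on the air platform; if the ring is still inside, stack it on the plate in the bench holder instead. Match the chamfered corners so that its skirt sits flush all round on the plate below, and leave the bottle, tip box and beaker where they are.

Things in the scene. Friction and masses are not known exactly. Their poses are not given: they have to be found in the camera images.
- gauge: Stick gauge, 160 g, lying level. Origin: centre of the mouth of its head's round socket, open downwards (34 mm outside, 25 inside, 22 deep; a 6 mm plunger in it ends 6 mm above the mouth). Over it a steel block, 36 (x) by 34 mm (y), z 22 to 50: grip across y from above. Barrel, 24 mm round, axis z 36, runs along +x to x 112; the rod leaves there, its button to x 118. Mass centre x about 35.
- gauge_seat (a point): Centre of the socket's inner ceiling in the gauge's head, 22 mm above the gauge's origin; it rests on the stem's tip when the gauge is fully home. Axes as gauge.
- gauge_rod (a joint): How far the white 9 mm rod is out of the barrel's end (+x), m: 0 at start. With the gauge home on the valve it comes out 0.008 to 0.056, by the hidden pressure, and stays by friction (about 2.5 N at the plunger). Its black ring is wholly inside below 0.027, wholly out above 0.033; half out (0.026 to 0.034) may be taken either way. Do not touch the rod.
- valve_tip (a point): Centre of the upper rim of the upright brass valve stem (18 mm diameter tube, wider collar of 22 mm low on it), near one end of the platform, 36 mm above the platform's top, so 81 mm above the bench. It sinks with the stem. z up.
- valve (a joint): How far the sprung stem is pushed down, m: 0 at rest to 0.006 at its stop; about 2 N to start, 1800 N/m, 12 to 13 N at the stop. Pushed down means more than 0.003. It springs back.
- platform: Low aluminium air-sprung platform, fixed, 200 mm (x) by 260 mm (y), top 45 mm above the bench. Origin under its centre. Valve stem at (0, -85) mm, plate at (0, 65) mm in its frame.
- platform_plate (a point): Centre of the ledge of the plate fixed on the platform, 57 mm above the bench: the ribbed plate's underside centre goes here. Plate 127.8 (x) by 85.5 mm (y), both corners of its +x end chamfered 12 mm. Inside the ledge a boss with like chamfers, 116.8 by 74.5 mm, rises 5 mm, its top 2 mm set in by 1.5. x points to the chamfered end.
- platform_notch (a point): Middle of the chamfered short end of the platform's plate, at ledge height: 63.9 mm along +x from platform_plate.
- holder: Grey bench holder, fixed, 160 by 118 by 8 mm, carrying a like plate. Origin under its centre; x points to the plate's chamfered end. Holder and pad may be in each other's place.
- holder_plate (a point): Centre of the ledge of the plate in the bench holder, 20 mm above the bench; the plate's sizes and axes are as for platform_plate.
- holder_notch (a point): Middle of the chamfered short end of the holder's plate, at ledge height: 63.9 mm along +x from holder_plate.
- plate: Loose lidded plate, 120 g, 127.8 (x) by 85.5 (y) by 20 mm, both corners of its +x end chamfered 12 mm; on top a grey grip rib along x: 90 mm long, 24 wide, z 20 to 46. Origin: centre of its underside. Hollow below: skirt 3 mm thick, 8 deep, fits over a boss with 2.5 mm to spare a side. It starts on the pad, 6 mm above the bench.
- plate_notch (a point): Middle of the loose plate's chamfered short end, at its underside: 63.9 mm along +x from plate.
- pad: Black rubber pad, fixed, 160 by 130 by 6 mm, on which the loose plate starts. Origin under its centre.
- rest: Gauge rest, fixed: dark base 180 mm (x) by 70 mm (y) by 6 mm with a black saddle at x = 40 mm whose two cheeks, 32 mm apart, take the 24 mm barrel and rise to 41.5 mm above the bench. Origin under its middle. The gauge lies with its x along the rest's x.
- rest_spot (a point): Where the gauge's origin belongs: on the rest's base, 6 mm above the bench, at x = -50 mm of the rest. Axes as rest.
- bottle: Bystander: glass bottle, 66 mm diameter, 150 mm tall. Origin under its centre.
- tipbox: Bystander: closed tip box, 122 by 82 by 72 mm. Origin under its centre.
- beaker: Bystander: glass beaker, 70 mm diameter, 80 mm tall. Origin under its centre.
Mind the look-alikes: they are no part of the job. What is shaped like the gauge but yellow is not meant.

How it is judged:
By the outcome, as a careful person would: the job done as asked, in the order asked, and still so for the second after the job is handed in, with the robot touching nothing.
It also fails if it takes over 58 s, if anything falls off the work surface, if the arm or the gripper's body presses on something with over 40 N, if the wrist force passes 120 N, or if a joint passes its speed limit or range.

## Robot

A 6-joint arm with a two-finger parallel gripper is mounted at the origin on the work surface. World frame = base frame: x ahead of the robot, y to its left, z up, the work surface at z = 0. Lengths are in mm, angles in degrees, forces in N, time in s.
With the tool pointing down it reaches from about 325 to 850 mm from the base axis. Payload 4.4 kg.
Tool frame: the origin (TCP) lies midway between the tips of the shut fingers; the grasp point (between the pads) lies robot.grip_depth behind it (robot.grip_depth is the distance from the TCP to the grasp point, in mm); z points along the fingers, y is the line along which they close (so a half turn about z gives the same grasp; the last joint's range is limited). The gripper opens to 94 mm and grips with 3 to 60 N. Pads are 16 mm wide; open, the fingers measure 119 mm over their backs; the gripper's body (75 mm by 177 mm) begins 78 mm behind the grasp point.
Start: joints at [-76.232, 11.837, 88.321, -0, 79.842, -8.623], TCP at [219.022, -531.655, 205.447] pointing down, gripper open.
Joint ranges: [-156.59, 156.59], [-49.26, 127.26], [12.9, 141.05], [-63.56, 243.56], [4.71, 150.69], [-161.64, 161.64]. Speed limits (degrees/s): [159.86, 159.86, 180, 180, 180, 180].

## Interface

Orientations are given as [roll, pitch, yaw] about the fixed x, y, z axes, in that order (R = Rz(yaw) Ry(pitch) Rx(roll)).
In Python, from plant import robot gives the robot as it stands. The module is installed in compiled form; this text tells all that it offers.
- The arm moves only by the tool servo_tool, never from a script. Its argument "commands" is a list that holds one entry, the list of rows, each a list of 7 numbers: the shift along the tool's x, y, z in mm, then the turn, a rotation vector about the tool's x, y, z in rad, then the opening, from 0 (shut) to 1 (fully open). In form: [[[tx, ty, tz, ax, ay, az, grip], ...]]. A call has 1 to 10 rows; each row is the pose to reach, as a shift and turn from the pose commanded when the call began, along the tool's axes at that moment; what a row does not reach only later rows make up. A row lasts 1/8 s, in which the tool goes at most 62.5 mm and 10.7 degrees, less where a joint would pass 70% of its speed; a pose out of reach is approached as far as the arm can. A call with a gripper value outside its range is refused whole. The fingers move at their own pace and stop on an object; "squeeze" is the grip in N (left out, the last holds). Time passes only in rows, so rows that repeat a pose let the fingers close. It gives the time, the measured TCP pose, the force, the opening and the grip force at its end, in the units of the state.
- robot.get_obs(): the state, without advancing time (a new reading comes with each control period).
- robot.capture(name): name is "scene" or "top"; returns the picture (384x512x3 uint8, red, green, blue); there is no depth.
- robot.calibration(name): a dict with "camera_matrix" (3x3 intrinsics, pixels), "pose" (4x4, takes a point from camera to world coordinates). Camera axes: x right, y up, looking along -z (the intrinsics and any distortion apply to the point x, -y, -z); pixel columns grow to the right and rows downward; lengths in mm; the calibration is good to about 2 mm. A picture is of the moment at which its call begins. calibration takes no time and is no camera call.
- robot.close_job(): hands the job in; it is judged then, once.
The state is a dict: "time": time; "qpos": joint angles; "joint_vel": joint speeds; "effort": joint torques, N m; "eef_pos": TCP position; "eef_rot": TCP orientation; "force": force on the tool from outside, world axes, zero at the start; "torque": the same for the moment, N m; "finger_gap": finger opening in mm; "grip_force": force on a finger pad.
Only numpy, scipy, OpenCV 4.12 (cv2) and the standard library are available. Lean on these libraries where they do the work, as an engineer would, in place of code of your own. Each camera call takes 0.05 s, during which the arm holds its last target. There are 200 camera calls.

## Working session

There is one attempt and no reset: what is moved stays moved. The work goes in short steps, Python scripts to look and compute and a tool call to move; the robot and the scene stay as the last step left them, time stands still between calls to the robot, and variables do not carry over. Pictures are saved under pics/ and viewed, at most 10 in all, crops included, and the job is handed in when it is done.

Besides the shell and the picture viewer there is one more tool, called after "Call:" as name([rows], argument=value, ...), one row to a line, values as JSON. servo_tool: Moves the arm, as the interface text tells. Its arguments: {"type":"object","properties":{"commands":{"type":"array"},"squeeze":{"type":"number"}},"required":["commands"]}

```bash
mkdir -p pics; python3 - <<'E'
from plant import robot
import cv2,numpy as np
for n in("scene","top"):
    cv2.imwrite(f"pics/{n}0.png",robot.capture(n)[:,:,::-1]); c=robot.calibration(n)
    print(n,{k:np.round(v,4).tolist() if not isinstance(v,str) else v for k,v in c.items()})
print(robot.grip_depth); print(robot.get_obs())
E
```

```text
scene {'camera_matrix': [[454.7354, 0.0, 254.0905], [0.0, 454.7354, 192.726], [0.0, 0.0, 1.0]], 'pose': [[0.3834, -0.6281, 0.6771, 1460.7784], [0.9236, 0.259, -0.2827, -402.0476], [0.0022, 0.7338, 0.6794, 1035.3234], [0.0, 0.0, 0.0, 1.0]]}
top {'camera_matrix': [[424.1336, 0.0, 254.5072], [0.0, 424.1336, 185.6489], [0.0, 0.0, 1.0]], 'pose': [[0.0017, 0.9894, -0.1452, 323.9213], [-1.0, 0.0006, -0.007, 11.5187], [-0.0069, 0.1452, 0.9894, 1199.6231], [0.0, 0.0, 0.0, 1.0]]}
18.8
{'time': 0.1, 'qpos': array([-7.62326214e+01,  1.18808350e+01,  8.83947144e+01, -3.27983315e-03,
        7.98406223e+01, -8.62205196e+00]), 'joint_vel': array([ 0.06049766, -0.1265669 , -0.10961839, -0.04184404, -0.14627387,
        0.03039627]), 'effort': array([ 1.32656671e-03, -3.71859205e+01, -2.82294255e+01,  7.00279581e-02,
        3.11361579e-02, -5.85840871e-05]), 'eef_pos': array([ 218.82584023, -530.96038749,  204.40808257]), 'eef_rot': array([-1.79884657e+02, -1.42252196e-02,  2.23899980e+01]), 'force': array([-0.58886839,  0.44073355,  0.63966687]), 'torque': array([-0.01837872, -0.0122617 ,  0.03328308]), 'grip_force': 0.0, 'finger_gap': 94.09031512811623}
```

View pics/scene0.png

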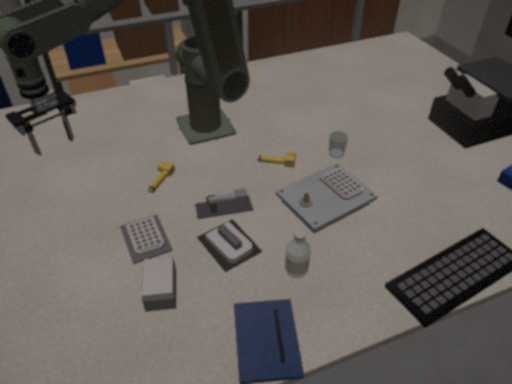

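View pics/top0.png

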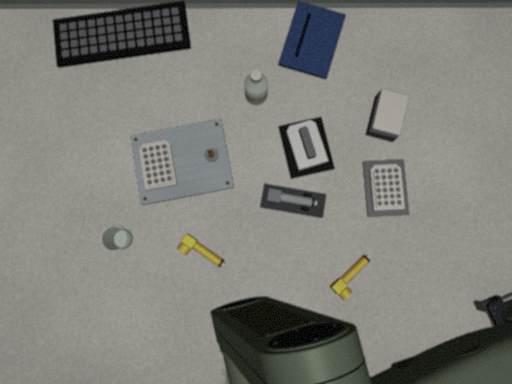

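The views show the platform around top pixel (182,160) with its stem at (211,155). The gauge is on its rest at (293,200), the ribbed plate on the pad at (307,147), and the holder at (386,187). Next I'll crop in closer to get chamfers and edges.

```bash
cat > h.py <<'E'
import numpy as np,cv2
from plant import robot
def cal(n):
    c=robot.calibration(n); return c["camera_matrix"],c["pose"]
def ray(n,uv):
    K,T=cal(n); d=np.linalg.inv(K)@[uv[0],uv[1],1]; d=T[:3,:3]@(d*[1,-1,-1]); return T[:3,3],d
def onz(n,uv,z):
    o,d=ray(n,uv); return o+d*(z-o[2])/d[2]
def proj(n,p):
    K,T=cal(n); q=T[:3,:3].T@(np.asarray(p,float)-T[:3,3])*[1,-1,-1]; q=K@q; return q[:2]/q[2]
def tri(a,b):
    A=np.zeros((3,3));B=np.zeros(3)
    for n,uv in(("scene",a),("top",b)):
        o,d=ray(n,uv); d=d/np.linalg.norm(d); P=np.eye(3)-np.outer(d,d); A+=P;B+=P@o
    return np.linalg.solve(A,B)
E
python3 - <<'E'
import cv2,numpy as np
def crop(src,out,x0,y0,x1,y1,s):
    i=cv2.imread(src)[y0:y1,x0:x1]; i=cv2.resize(i,None,fx=s,fy=s,interpolation=cv2.INTER_CUBIC)
    i=cv2.convertScaleAbs(i,alpha=1.5)
    for x in range((x0+9)//10*10,x1,10):
        cv2.line(i,((x-x0)*s,0),((x-x0)*s,8 if x%50 else 16),(0,0,255),1)
    for y in range((y0+9)//10*10,y1,10):
        cv2.line(i,(0,(y-y0)*s),(8 if y%50 else 16,(y-y0)*s),(0,0,255),1)
    cv2.imwrite(out,i)
a=(255,110,345,220,5); 
crop("pics/top0.png","pics/ca.png",255,112,415,222,5)
crop("pics/top0.png","pics/cb.png",125,112,245,212,6)
crop("pics/scene0.png","pics/cc.png",110,175,270,275,5)
E
```

```text
(no output)
```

View pics/ca.png

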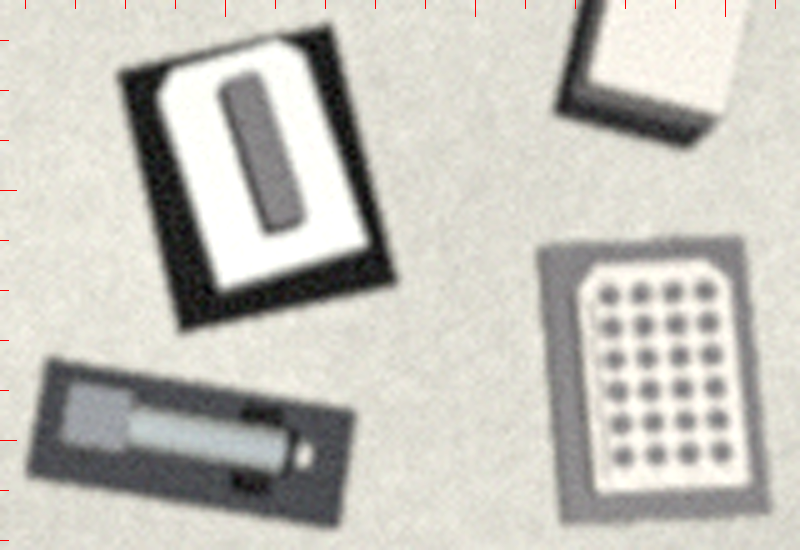

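View pics/cb.png

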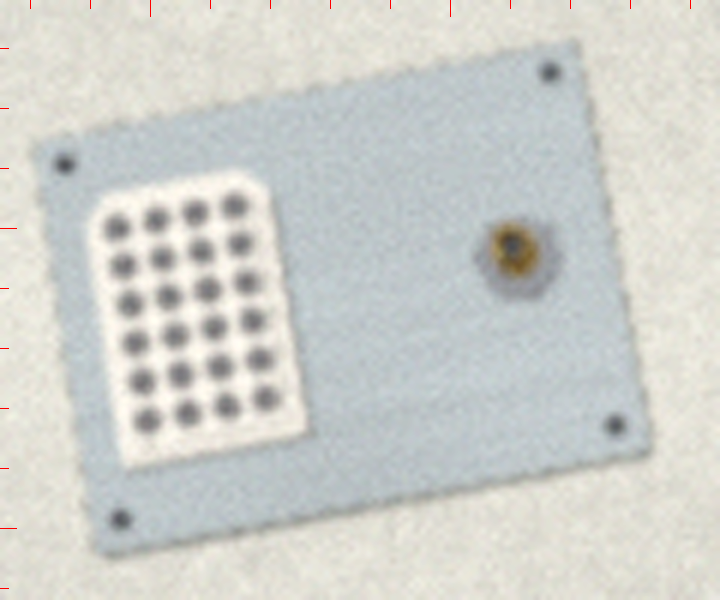

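View pics/cc.png

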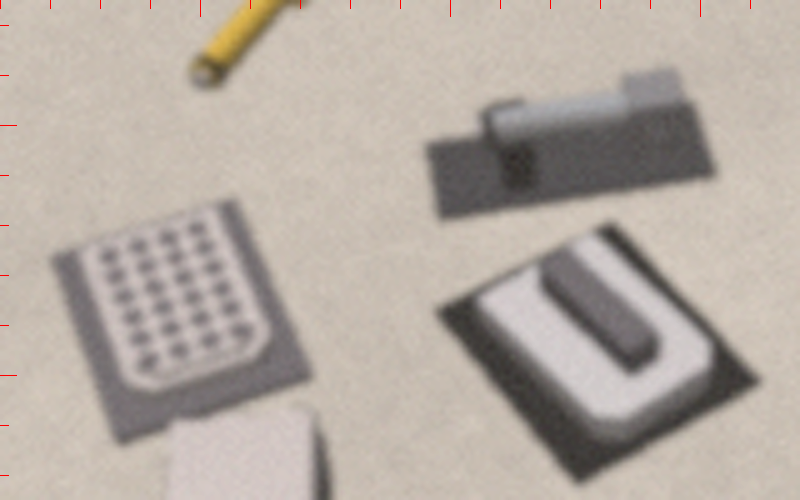

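The crops show that the chamfered end of all three plates points image-up (world +x). The gauge block is near top pixel (274.6,195) with its barrel running right, and the stem is at about (210.5,153).

```bash
cat > m.py <<'E'
from h import *
S=8
def up(im,x0,y0,x1,y1): return cv2.resize(im[y0:y1,x0:x1],None,fx=S,fy=S,interpolation=cv2.INTER_CUBIC).astype(int)
def big(mask,x0,y0,hull=True):
    c,_=cv2.findContours(mask.astype(np.uint8)*255,cv2.RETR_EXTERNAL,cv2.CHAIN_APPROX_NONE)
    c=max(c,key=cv2.contourArea); 
    return (c[:,0].astype(float)+.5)/S-.5+[x0,y0]
def rect(n,pts,z):
    P=np.array([onz(n,p,z)[:2] for p in pts],np.float32)
    (c,s,a)=cv2.minAreaRect(P)
    B=cv2.boxPoints((c,s,a))
    e=B[1]-B[0],B[2]-B[1]; e=max(e,key=np.linalg.norm); ang=np.degrees(np.arctan2(e[1],e[0]))%180
    return np.round(c,1),np.round(sorted(s),1),round(float(ang),2)
E
python3 - <<'E'
from m import *
im=cv2.imread("pics/top0.png")[:,:,::-1]; I=lambda a:a.sum(2)/3
def go(name,box,f,z):
    u=up(im,*box); p=big(f(u),box[0],box[1]); print(name,rect("top",p,z),z)
go("rest",(255,175,335,222),lambda u:I(u)<95,6)
u=up(im,262,180,325,212); print("block px",u[int(15.5*S),int(12*S)],"barrel",u[int(18.5*S),int(33*S)], "base",u[int(26*S),int(20*S)])
go("pad",(272,112,340,182),lambda u:I(u)<70,6)
go("loose",(280,112,335,175),lambda u:I(u)>150,26)
go("holder",(358,155,412,220),lambda u:I(u)<135,8)
go("hplate",(365,160,410,215),lambda u:I(u)>155,20)
go("plat",(128,112,240,212),lambda u:(u[...,2]-u[...,0])>2,45)
go("pplate",(136,136,180,194),lambda u:(u[...,0]-u[...,2])>3,57)
def holes(name,box,z):
    u=up(im,*box); m=(I(u)<120).astype(np.uint8)
    n,_,st,c=cv2.connectedComponentsWithStats(m); k=(st[:,4]>100)&(st[:,4]<900); c=(c[k]+.5)/S-.5+box[:2]
    P=np.array([onz("top",p,z)[:2] for p in c],np.float32); r=cv2.minAreaRect(P); print(name,k.sum(),r,P.mean(0))
holes("pholes",(140,140,177,188),62); holes("hholes",(372,165,406,208),25)
b=(200,142,224,166); u=up(im,*b); br=(u[...,0]-u[...,2])>35; p=big(br,*b[:2]); print("stem",p.mean(0),cv2.minEnclosingCircle(p.astype(np.float32)),onz("top",p.mean(0),75))
for n,f in(("block",lambda u:(u[...,2]-u[...,0]>0)&(I(u)>100)&(np.arange(u.shape[1])[None]<14.5*S)),("rib",None)): 
    if f: go(n,(264,180,325,212),f,56)
go("gaugeall",(264,180,315,212),lambda u:I(u)>105,50)
r=(285,118,325,165); u=up(im,*r); m=(I(u)<150)&(I(u)>80); m[:, :0]=0
c,_=cv2.findContours(m.astype(np.uint8),cv2.RETR_LIST,cv2.CHAIN_APPROX_NONE)
for k in c:
    if 4000<cv2.contourArea(k)<40000: print("rib?",cv2.contourArea(k),rect("top",(k[:,0]+.5)/S-.5+r[:2],52))
E
```

```text
rest (array([457.4, -88.4]), array([ 69.7, 179.3]), 80.08) 6
block px [106 109 112] barrel [125 130 131] base [51 54 53]Traceback (most recent call last):
  File "<stdin>", line 7, in <module>
  File "<stdin>", line 4, in go
  File "m.py", line 9, in rect
    P=np.array([onz(n,p,z)[:2] for p in pts],np.float32)
                ~~~^^^^^^^
  File "h.py", line 8, in onz
    o,d=ray(n,uv); return o+d*(z-o[2])/d[2]
        ~~~^^^^^^
  File "h.py", line 6, in ray
    K,T=cal(n); d=np.linalg.inv(K)@[uv[0],uv[1],1]; d=T[:3,:3]@(d*[1,-1,-1]); return T[:3,3],d
        ~~~^^^
  File "h.py", line 4, in cal
    c=robot.calibration(n); return c["camera_matrix"],c["pose"]
ValueError: time passes only in moves, steps and waits
```

```bash
sed -i 's/^def cal(n):/import functools\n@functools.lru_cache(None)\ndef cal(n):/' h.py
cat > m1.py <<'E'
from m import *
im=cv2.imread("pics/top0.png")[:,:,::-1]; I=lambda a:a.sum(2)/3
def go(name,box,f,z):
    u=up(im,*box); p=big(f(u),box[0],box[1]); print(name,*rect("top",p,z),z)
go("rest",(255,175,335,222),lambda u:I(u)<95,6)
go("pad",(272,112,340,182),lambda u:I(u)<70,6)
go("loose",(280,112,335,175),lambda u:I(u)>150,26)
go("holder",(358,155,412,220),lambda u:I(u)<130,8)
go("hplate",(369,163,408,212),lambda u:I(u)>140,20)
go("plat",(128,112,240,212),lambda u:(u[...,2]-u[...,0])>2,45)
go("pplate",(136,136,180,194),lambda u:(u[...,0]-u[...,2])>3,57)
def holes(name,box,z):
    u=up(im,*box); m=(I(u)<120).astype(np.uint8)
    n,_,st,c=cv2.connectedComponentsWithStats(m); k=(st[:,4]>60)&(st[:,4]<900); c=(c[k]+.5)/S-.5+box[:2]
    P=np.array([onz("top",p,z)[:2] for p in c],np.float32); r=cv2.minAreaRect(P); print(name,k.sum(),*r,P.mean(0))
holes("pholes",(140,140,177,188),62); holes("hholes",(372,165,406,208),25)
b=(200,142,224,166); u=up(im,*b); br=(u[...,0]-u[...,2])>25; p=big(br,*b[:2]); print("stem",p.mean(0),cv2.minEnclosingCircle(p.astype(np.float32)),onz("top",p.mean(0),75))
go("block",(264,180,280,212),lambda u:I(u)>80,56)
go("gaugeall",(264,180,313,212),lambda u:I(u)>88,50)
r=(285,118,325,165); u=up(im,*r); m=(I(u)<135)
c,_=cv2.findContours(m.astype(np.uint8),cv2.RETR_LIST,cv2.CHAIN_APPROX_NONE)
for k in c:
    if 3000<cv2.contourArea(k)<40000: print("rib?",cv2.contourArea(k),*rect("top",(k[:,0]+.5)/S-.5+r[:2],52))
# scene stem
s=cv2.imread("pics/scene0.png")[:,:,::-1]; b=(295,185,318,212); u=up(s,*b); p=big((u[...,0]-u[...,2])>25,*b[:2]); print("scene stem",p.min(0),p.max(0),p.mean(0))
E
python3 m1.py
```

```text
rest [457.4 -88.4] [ 69.7 179.3] 80.08 6
pad [ 611.8 -127.6] [127.1 156.6] 12.63 6
loose [ 616.8 -126.9] [ 83.7 125.6] 16.87 26
holder [ 494.4 -349.8] [123.5 166.3] 2.95 8
hplate [ 494.8 -351.6] [ 84.7 127.4] 3.06 20
plat [562.8 223.5] [199.2 258.7] 101.02 45
pplate [550.8 287.3] [ 87.7 130.1] 10.89 57
pholes 33 (542.1254272460938, 276.5884094238281) (114.134765625, 73.59772491455078) 11.00337028503418 [545.57153 275.22372]
hholes 25 (502.47357177734375, -345.9779968261719) (106.61862182617188, 64.5356674194336) 2.893362045288086 [ 497.3098  -349.80878]
stem [210.31741573 153.15098315] ((210.1193389892578, 153.2330322265625), 4.370590686798096) [577.96697394 139.52251048  75.        ]
block [466.2 -32.8] [34.4 35.6] 80.97 56
gaugeall [492.9 -72.1] [ 33.5 134. ] 89.92 50
rib? 20776.5 [ 614.3 -125.2] [29.1 94.3] 17.24
rib? 33786.5 [ 618.2 -119.2] [111.2 134.4] 179.51
scene stem [304.1875 193.9375] [308.1875 198.1875] [306.1495098  195.76348039]
```

```bash
python3 - <<'E'
from m import *
im=cv2.imread("pics/top0.png")[:,:,::-1]; I=lambda a:a.sum(2)/3
o=onz("top",(274.6,195.4),56); print("block ctr by eye",o)
# profile along gauge axis / across, in world, z=56
th=np.radians(-99.92); ex=np.array([np.cos(th),np.sin(th)]); ey=np.array([-ex[1],ex[0]])
c=np.array([466.0,-39.1]); g=I(im.astype(float)).astype(np.float32)
def samp(p,z): 
    q=proj("top",[*p,z]); return float(cv2.remap(g,np.float32([[q[0]]]),np.float32([[q[1]]]),cv2.INTER_LINEAR)[0,0])
print("x:",[(x,round(np.mean([samp(c+x*ex+y*ey,56) for y in(-8,-4,0,4,8)]))) for x in range(-30,34,2)])
print("y:",[(y,round(np.mean([samp(c+x*ex+y*ey,56) for x in(-6,0,6)]))) for y in range(-30,32,2)])
print("xb:",[(x,round(np.mean([samp(c+x*ex+y*ey,42) for y in(-3,0,3)]))) for x in range(96,130,2)])
print("yb:",[(y,round(np.mean([samp(c+x*ex+y*ey,48) for x in(40,50,60)]))) for y in range(-20,22,2)])
for n,p in(("bottle",(256,97)),("beaker",(117,238)),("tipbox",(387,110))): print(n,onz("top",p,20))
print("scene tip",proj("scene",[579,140,81]),"rest",proj("scene",[457.4,-88.4,6]),"plate",proj("scene",[550.4,287.3,62]))
E
```

```text
block ctr by eye [465.01376936 -34.9608711   56.        ]
x: [(-30, 53), (-28, 53), (-26, 58), (-24, 74), (-22, 92), (-20, 103), (-18, 108), (-16, 108), (-14, 108), (-12, 107), (-10, 107), (-8, 108), (-6, 107), (-4, 108), (-2, 109), (0, 108), (2, 107), (4, 107), (6, 108), (8, 106), (10, 106), (12, 108), (14, 114), (16, 119), (18, 122), (20, 122), (22, 122), (24, 120), (26, 120), (28, 120), (30, 120), (32, 121)]
y: [(-30, 54), (-28, 53), (-26, 51), (-24, 51), (-22, 52), (-20, 61), (-18, 77), (-16, 92), (-14, 102), (-12, 108), (-10, 108), (-8, 108), (-6, 106), (-4, 107), (-2, 109), (0, 109), (2, 108), (4, 108), (6, 106), (8, 107), (10, 109), (12, 104), (14, 96), (16, 81), (18, 62), (20, 52), (22, 54), (24, 67), (26, 91), (28, 118), (30, 140)]
xb: [(96, 121), (98, 105), (100, 77), (102, 61), (104, 71), (106, 102), (108, 127), (110, 134), (112, 123), (114, 93), (116, 66), (118, 53), (120, 52), (122, 55), (124, 53), (126, 53), (128, 52)]
yb: [(-20, 52), (-18, 53), (-16, 55), (-14, 67), (-12, 86), (-10, 105), (-8, 120), (-6, 126), (-4, 130), (-2, 131), (0, 130), (2, 127), (4, 123), (6, 113), (8, 99), (10, 83), (12, 64), (14, 56), (16, 55), (18, 53), (20, 52)]
bottle [756.85787606  15.99949004  20.        ]
beaker [350.3557264  400.17466075  20.        ]
tipbox [ 717.49179901 -361.35972518   20.        ]
scene tip [306.25884987 194.6836577 ] rest [223.94698454 206.31050382] plate [342.25119523 181.56212373]
```

```bash
cat > rel.py <<'E'
import sys,numpy as np
# cur x y z yaw, tgt x y z yaw -> tool shift + rotvec z (tool down)
a=list(map(float,sys.argv[1:9])); c,t=np.array(a[:4]),np.array(a[4:]); y=np.radians(c[3]); d=t[:3]-c[:3]
print(np.round([d@[np.cos(y),np.sin(y),0],d@[np.sin(y),-np.cos(y),0],-d[2]],1),np.round(-np.radians(t[3]-c[3]),4))
E
python3 rel.py 219.02 -531.66 205.45 22.39 465.6 -34.8 130 80.08
```

```text
[ 417.2 -365.5   75.4] -1.0069
```

Call:
servo_tool([
  [[417.2, -365.5, 75.4, 0, 0, -1.007, 0.7], [417.2, -365.5, 75.4, 0, 0, -1.007, 0.7], [417.2, -365.5, 75.4, 0, 0, -1.007, 0.7], [417.2, -365.5, 75.4, 0, 0, -1.007, 0.7], [417.2, -365.5, 75.4, 0, 0, -1.007, 0.7], [417.2, -365.5, 75.4, 0, 0, -1.007, 0.7], [417.2, -365.5, 75.4, 0, 0, -1.007, 0.7], [417.2, -365.5, 75.4, 0, 0, -1.007, 0.7], [417.2, -365.5, 75.4, 0, 0, -1.007, 0.7], [417.2, -365.5, 75.4, 0, 0, -1.007, 0.7]],
], squeeze=40)

```text
time: 1.35
eef_pos: [465.5, -31.1, 129.0]
eef_rot: [-179.9, -0.0, 80.5]
force: [0.2, -0.3, -0.2]
finger_gap: 65.7
grip_force: 0.0
```

Call:
servo_tool([
  [[0, 0, 30, 0, 0, 0, 0.7], [0, 0, 60, 0, 0, 0, 0.7], [0, 0, 85, 0, 0, 0, 0.7], [0, 0, 100, 0, 0, 0, 0.7], [0, 0, 106, 0, 0, 0, 0.7], [0, 0, 106, 0, 0, 0, 0.7], [0, 0, 106, 0, 0, 0, 0.7]],
])

```text
time: 2.22
eef_pos: [466.4, -35.1, 25.0]
eef_rot: [179.9, 0.0, 80.1]
force: [-0.1, 0.5, 0.2]
finger_gap: 65.5
grip_force: 0.0
```

Call:
servo_tool([
  [[0, 0, 0, 0, 0, 0, 0.25], [0, 0, 0, 0, 0, 0, 0.25], [0, 0, 0, 0, 0, 0, 0.25], [0, 0, 0, 0, 0, 0, 0.25], [0, 0, 0, 0, 0, 0, 0.25], [0, 0, 0, 0, 0, 0, 0.25]],
])

```text
time: 2.98
eef_pos: [465.8, -34.8, 24.2]
eef_rot: [180.0, -0.0, 80.1]
force: [-0.0, -0.4, 1.7]
finger_gap: 33.8
grip_force: 39.9
```

```bash
python3 rel.py 465.6 -34.8 24 80.08 578.8 139.9 124 80.08
```

```text
[ 191.6   81.4 -100. ] -0.0
```

Call:
servo_tool([
  [[0, 0, -10, 0, 0, 0, 0.25], [0, 0, -40, 0, 0, 0, 0.25], [0, 0, -80, 0, 0, 0, 0.25], [0, 0, -100, 0, 0, 0, 0.25]],
])

```text
time: 3.48
eef_pos: [466.4, -35.1, 126.4]
eef_rot: [179.8, 0.0, 80.1]
force: [-1.3, -0.6, -1.6]
finger_gap: 33.6
grip_force: 39.9
```

Call:
servo_tool([
  [[40, 17, 0, 0, 0, 0, 0.25], [90, 38, 0, 0, 0, 0, 0.25], [140, 59.5, 0, 0, 0, 0, 0.25], [180, 76.5, 0, 0, 0, 0, 0.25], [191.6, 81.4, 0, 0, 0, 0, 0.25], [191.6, 81.4, 0, 0, 0, 0, 0.25], [191.6, 81.4, 0, 0, 0, 0, 0.25], [191.6, 81.4, 0, 0, 0, 0, 0.25]],
])

```text
time: 4.47
eef_pos: [578.1, 138.7, 124.1]
eef_rot: [-180.0, 0.0, 80.0]
force: [-0.7, -0.2, -2.2]
finger_gap: 33.5
grip_force: 39.9
```

```bash
python3 - <<'E'
from h import *
print(robot.get_obs()["eef_pos"],robot.get_obs()["eef_rot"])
o=[]
for n,(x0,y0,x1,y1) in(("scene",(270,150,350,220)),("top",(180,115,260,185))):
    i=robot.capture(n)[:,:,::-1].copy(); cv2.imwrite(f"pics/{n}1.png",i)
    i=cv2.resize(i[y0:y1,x0:x1],None,fx=5,fy=5,interpolation=cv2.INTER_CUBIC); i=cv2.convertScaleAbs(i,alpha=1.5)
    for x in range(0,400,50): cv2.line(i,(x,0),(x,6),(0,0,255),1); cv2.line(i,(0,x),(6,x),(0,0,255),1)
    o.append(i)
cv2.imwrite("pics/c1.png",np.hstack(o))
E
```

```text
[578.09619828 138.67998762 124.05651157] [-1.79967570e+02  2.53311523e-02  7.99965872e+01]
```

View pics/c1.png

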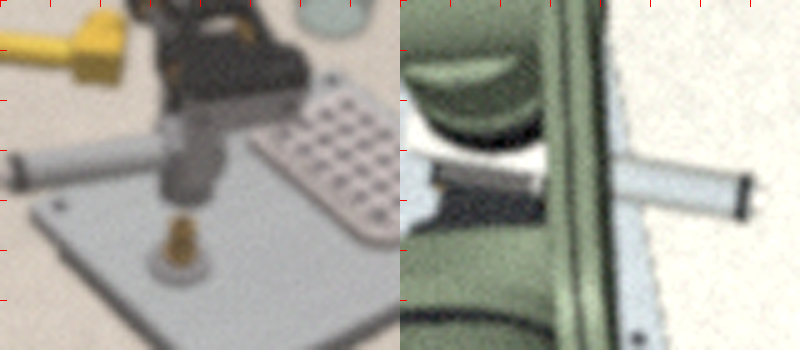

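The left (scene) view shows the socket mouth near crop pixel (187,195), just above the brass stem tip at (181,222). The right (top) view shows the barrel's end cap near crop pixel (350,197).

```bash
python3 - <<'E'
from m import *
t=np.array([578.4,139.2]); ex=np.array([-.1723,-.985]); ey=np.array([.985,-.1723]); zo=106
print("pred mouth scene",proj("scene",[*t,zo]),"mid cyl",proj("scene",[*t,zo+11]), "pred end top",proj("top",[*(t+112*ex),zo+36]))
print("tip scene pred",proj("scene",[579,140,81]),proj("scene",[579,140,60]))
s=cv2.imread("pics/scene1.png").astype(float); 
# stem: centre column of brass per row
u=up(s,290,185,325,212); br=(u[...,2]-u[...,0])>18
for r in range(0,u.shape[0],8):
    k=np.where(br[r])[0]
    if len(k)>8: print("stem row",185+r/S,"cols",290+k.min()/S,290+k.max()/S,(290+(k.min()+k.max())/2/S))
u=up(s,294,170,320,196); g=u.sum(2)/3
for r in range(64,200,16):
    k=np.where(g[r]<88)[0]; print("sock row",170+r/S,294+k.min()/S if len(k) else None,294+k.max()/S if len(k) else None)
tp=cv2.imread("pics/top1.png").astype(float).sum(2)/3
u=up(cv2.imread("pics/top1.png").astype(float),228,140,256,166); g=u.sum(2)/3; k=np.argwhere(g<55); k=k[k[:,1]>18*S]
print("cap",len(k),228+k[:,1].min()/S,228+k[:,1].max()/S,k.mean(0)[::-1]/S+[228,140]); c=k.mean(0)[::-1]/S+[228,140]-.4
print(onz("top",c,142),t+109*ex)
E
```

```text
pred mouth scene [306.59235788 188.61506937] mid cyl [306.88577324 185.92218282] pred end top [250.69392689 154.58729748]
tip scene pred [306.25884987 194.6836577 ] [305.71734208 199.62309837]
stem row 194.0 cols 304.375 308.75 306.5625
stem row 195.0 cols 304.0 309.25 306.625
stem row 196.0 cols 304.0 309.125 306.5625
stem row 197.0 cols 304.25 308.75 306.5
stem row 198.0 cols 304.0 308.375 306.1875
stem row 199.0 cols 303.0 308.75 305.875
stem row 200.0 cols 302.75 309.125 305.9375
stem row 201.0 cols 302.875 309.0 305.9375
stem row 202.0 cols 303.75 308.5 306.125
stem row 203.0 cols 305.5 306.875 306.1875
sock row 178.0 306.375 314.75
sock row 180.0 303.25 315.0
sock row 182.0 299.25 315.125
sock row 184.0 294.0 314.375
sock row 186.0 301.75 313.125
sock row 188.0 301.875 312.5
sock row 190.0 302.75 311.875
sock row 192.0 None None
sock row 194.0 305.0 308.125
cap 238 247.5 249.5 [248.54201681 154.46796218]
[560.45376156  35.38809018 142.        ] [559.6193  31.835 ]
```

Call:
servo_tool([
  [[0, 0, 15, 0, 0, 0, 0.25], [0, 0, 25, 0, 0, 0, 0.25], [0, 0, 30, 0, 0, 0, 0.25], [0, 0, 35, 0, 0, 0, 0.25], [0, 0, 40, 0, 0, 0, 0.25], [0, 0, 44, 0, 0, 0, 0.25], [0, 0, 44, 0, 0, 0, 0.25]],
], squeeze=60)

```text
time: 5.45
eef_pos: [578.8, 140.0, 80.2]
eef_rot: [180.0, -0.0, 80.1]
force: [-0.6, -0.0, -1.0]
finger_gap: 33.7
grip_force: 59.9
```

Call:
servo_tool([
  [[0, 0, 2, 0, 0, 0, 0.25], [0, 0, 4, 0, 0, 0, 0.25], [0, 0, 6, 0, 0, 0, 0.25], [0, 0, 8, 0, 0, 0, 0.25], [0, 0, 9, 0, 0, 0, 0.25], [0, 0, 9, 0, 0, 0, 0.25]],
])

```text
time: 6.2
eef_pos: [579.1, 140.0, 72.4]
eef_rot: [180.0, -0.0, 80.1]
force: [-3.6, 0.8, 7.5]
finger_gap: 33.6
grip_force: 59.9
```

Call:
servo_tool([
  [[0, 0, 1, 0, 0, 0, 0.25], [0, 0, 2, 0, 0, 0, 0.25], [0, 0, 3, 0, 0, 0, 0.25], [0, 0, 3.5, 0, 0, 0, 0.25], [0, 0, 3.5, 0, 0, 0, 0.25], [0, 0, 3.5, 0, 0, 0, 0.25], [0, 0, 3.5, 0, 0, 0, 0.25], [0, 0, 3.5, 0, 0, 0, 0.25]],
])

```text
time: 7.2
eef_pos: [579.3, 140.0, 70.9]
eef_rot: [179.9, -0.0, 80.1]
force: [-8.3, -1.1, 16.8]
finger_gap: 33.3
grip_force: 59.9
```

```bash
python3 - <<'E'
from h import *
o=robot.get_obs(); print(o["eef_pos"],o["eef_rot"],o["force"],o["torque"])
i=robot.capture("top")[:,:,::-1].copy(); cv2.imwrite("pics/top2.png",i)
i=cv2.convertScaleAbs(cv2.resize(i[120:190,215:295],None,fx=5,fy=5,interpolation=cv2.INTER_CUBIC),alpha=1.2); cv2.imwrite("pics/c2.png",i)
E
```

```text
[579.25075997 140.03116456  70.91188095] [ 1.79942968e+02 -5.21080996e-03  8.01035084e+01] [-8.29012594 -1.09506985 16.81189909] [-0.14535835  1.36113529  0.05383634]
```

View pics/c2.png

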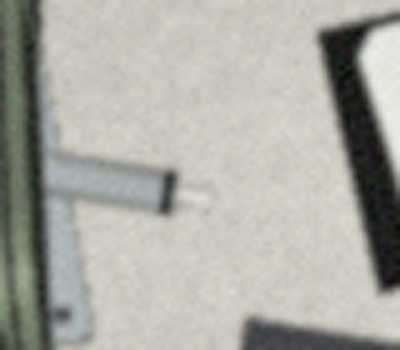

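The rod is slightly out: cap at crop (170,192), button end at (212,195), and no ring showing. I'll press a touch more and check whether the reading is stable.

Call:
servo_tool([
  [[0, -0.5, 0.5, 0, 0, 0, 0.25], [0, -0.5, 1, 0, 0, 0, 0.25], [0, -0.5, 1.5, 0, 0, 0, 0.25], [0, -0.5, 1.5, 0, 0, 0, 0.25], [0, -0.5, 1.5, 0, 0, 0, 0.25], [0, -0.5, 1.5, 0, 0, 0, 0.25]],
])

```text
time: 8.0
eef_pos: [579.3, 140.1, 70.8]
eef_rot: [179.9, -0.0, 80.1]
force: [-8.6, -1.3, 22.1]
finger_gap: 33.5
grip_force: 59.9
```

```bash
cat > rod.py <<'E'
from h import *
import sys
i=robot.capture("top"); cv2.imwrite(sys.argv[1],i[:,:,::-1]); g=i.astype(np.float32).sum(2)/3
x,y,z=map(float,sys.argv[2:5]); t=np.array([x,y]); ex=np.array([-.1723,-.985]); ey=np.array([.985,-.1723])
for lab,img in(("top",g),):
    v=[]
    for d in range(90,182,2):
        q=np.float32([proj("top",[*(t+d*ex+e*ey),z]) for e in(-2,-1,0,1,2)]).T
        v.append((d,int(cv2.remap(img,q[:1],q[1:],cv2.INTER_LINEAR).mean())))
    print(v)
o=robot.get_obs(); print(np.round(o["eef_pos"],1),np.round(o["force"],1),o["time"])
E
python3 rod.py pics/top3.png 579 140 89
```

```text
[(90, 144), (92, 144), (94, 143), (96, 144), (98, 137), (100, 121), (102, 91), (104, 65), (106, 74), (108, 104), (110, 139), (112, 160), (114, 167), (116, 168), (118, 168), (120, 172), (122, 176), (124, 177), (126, 172), (128, 165), (130, 161), (132, 164), (134, 168), (136, 170), (138, 170), (140, 169), (142, 168), (144, 168), (146, 169), (148, 170), (150, 170), (152, 169), (154, 168), (156, 168), (158, 168), (160, 166), (162, 162), (164, 164), (166, 167), (168, 168), (170, 168), (172, 166), (174, 167), (176, 169), (178, 167), (180, 166)]
[579.3 140.1  70.8] [-9.5 -0.4 21.7] 8.05
```

```bash
python3 rel.py 578.3 140.0 124 80.08 465.2 -36.8 124 80.08
```

```text
[-193.6  -81.    -0. ] -0.0
```

Call:
servo_tool([
  [[0, 0, -4, 0, 0, 0, 0.25], [0, 0, -10, 0, 0, 0, 0.25], [0, 0, -18, 0, 0, 0, 0.25], [0, 0, -30, 0, 0, 0, 0.25], [0, 0, -45, 0, 0, 0, 0.25], [0, 0, -58, 0, 0, 0, 0.25], [0, 0, -58, 0, 0, 0, 0.25]],
])

```text
time: 8.93
eef_pos: [579.7, 140.2, 126.1]
eef_rot: [179.8, -0.1, 80.1]
force: [0.5, 0.8, -2.7]
finger_gap: 33.8
grip_force: 59.9
```

Call:
servo_tool([
  [[-50, -21, 0, 0, 0, 0, 0.25], [-100, -42, 0, 0, 0, 0, 0.25], [-150, -63, 0, 0, 0, 0, 0.25], [-185, -77.5, 0, 0, 0, 0, 0.25], [-193.6, -81, 0, 0, 0, 0, 0.25], [-193.6, -81, 0, 0, 0, 0, 0.25], [-193.6, -81, 0, 0, 0, 0, 0.25]],
])

```text
time: 9.8
eef_pos: [465.8, -35.9, 124.2]
eef_rot: [180.0, -0.0, 80.1]
force: [1.3, -0.5, -2.2]
finger_gap: 33.5
grip_force: 59.9
```

```bash
python3 rod.py pics/top4.png 465.2 -36.8 142; python3 - <<'E'
import cv2,numpy as np
a=cv2.imread("pics/top4.png")[165:235,255:335]; from h import *
s=robot.capture("scene")[:,:,::-1]; cv2.imwrite("pics/scene4.png",s); b=s[150:220,180:260]
cv2.imwrite("pics/c4.png",np.hstack([cv2.convertScaleAbs(cv2.resize(k,None,fx=5,fy=5,interpolation=cv2.INTER_CUBIC),alpha=1.3) for k in(a,b)]))
E
```

```text
[(90, 88), (92, 100), (94, 119), (96, 131), (98, 135), (100, 130), (102, 106), (104, 73), (106, 64), (108, 87), (110, 129), (112, 148), (114, 154), (116, 155), (118, 155), (120, 156), (122, 159), (124, 163), (126, 166), (128, 166), (130, 162), (132, 156), (134, 153), (136, 153), (138, 152), (140, 152), (142, 153), (144, 155), (146, 155), (148, 155), (150, 152), (152, 153), (154, 153), (156, 153), (158, 151), (160, 154), (162, 156), (164, 157), (166, 155), (168, 154), (170, 154), (172, 154), (174, 154), (176, 152), (178, 153), (180, 153)]
[465.8 -35.8 124.1] [-0.1  0.6 -1.6] 9.85
```

View pics/c4.png

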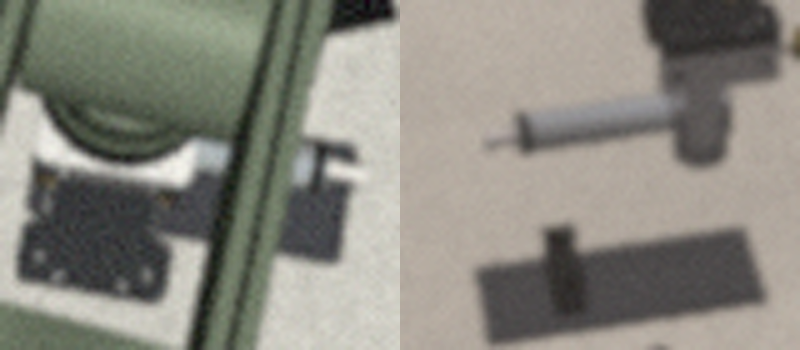

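The rod is only about 12 mm out (white stub, no black ring in either view), so the ribbed plate goes to the bench holder. First I'll lower the gauge.

Call:
servo_tool([
  [[0, 0, 30, 0, 0, 0, 0.25], [0, 0, 60, 0, 0, 0, 0.25], [0, 0, 80, 0, 0, 0, 0.25], [0, 0, 92, 0, 0, 0, 0.25], [0, 0, 96, 0, 0, 0, 0.25], [0, 0, 98, 0, 0, 0, 0.25], [0, 0, 99.5, 0, 0, 0, 0.25], [0, 0, 99.5, 0, 0, 0, 0.25]],
])

```text
time: 10.9
eef_pos: [465.5, -36.9, 25.0]
eef_rot: [179.9, 0.0, 80.1]
force: [-0.4, 0.9, -1.9]
finger_gap: 33.3
grip_force: 59.9
```

Call:
servo_tool([
  [[0, 0, 0.5, 0, 0, 0, 0.25], [0, 0, 1.0, 0, 0, 0, 0.25], [0, 0, 1.0, 0, 0, 0, 0.25], [0, 0, 1.0, 0, 0, 0, 0.25]],
])

```text
time: 11.4
eef_pos: [465.4, -36.9, 24.2]
eef_rot: [180.0, 0.0, 80.1]
force: [-2.3, 2.1, 5.1]
finger_gap: 33.2
grip_force: 59.9
```

Call:
servo_tool([
  [[0, 0, 0, 0, 0, 0, 0.45], [0, 0, 0, 0, 0, 0, 0.6], [0, 0, 0, 0, 0, 0, 0.65], [0, 0, 0, 0, 0, 0, 0.65], [0, 0, -20, 0, 0, 0, 0.65], [0, 0, -50, 0, 0, 0, 0.65], [0, 0, -90, 0, 0, 0, 0.65], [0, 0, -116.5, 0, 0, 0, 0.65]],
], squeeze=30)

```text
time: 12.4
eef_pos: [465.8, -36.9, 141.9]
eef_rot: [179.9, 0.0, 80.1]
force: [-0.3, -0.2, -0.8]
finger_gap: 60.9
grip_force: 0.0
```

```bash
python3 rel.py 465.2 -36.8 140 80.08 615.5 -126.2 120 17.0
```

```text
[-62.2 163.5  20. ] 1.101
```

```bash
python3 rel.py 465.2 -36.8 140 80.08 616.5 -126.8 100 16.9; python3 - <<'E'
from m import *
im=cv2.imread("pics/top0.png")[:,:,::-1]; I=lambda a:a.sum(2)/3
b=(369,163,408,210); u=up(im,*b); g=I(u)
for t in(110,125):
    n,_,st,c=cv2.connectedComponentsWithStats((g<t).astype(np.uint8)); k=(st[:,4]>40)&(st[:,4]<900)&(st[:,0]>4)&(st[:,1]>4)&(st[:,0]+st[:,2]<u.shape[1]-4)
    c=(c[k]+.5)/S-.5+b[:2]; P=np.array([onz("top",p,25)[:2] for p in c],np.float32)
    print(t,k.sum(),cv2.minAreaRect(P),P.mean(0))
for t in(130,140,150,160):
    u=up(im,*(366,160,409,213)); p=big(I(u)>t,366,160); print(t,*rect("top",p,20))
E
```

```text
[-62.6 164.5  40. ] 1.1027
110 24 ((494.87908935546875, -351.4325866699219), (91.2197265625, 54.481998443603516), 2.816786050796509) [ 494.91708 -351.46213]
125 24 ((495.0013732910156, -351.2843017578125), (91.25663757324219, 54.72703552246094), 2.970906972885132) [ 494.94592 -351.3903 ]
130 [ 494.9 -351.9] [ 86.2 129.1] 2.88
140 [ 494.8 -351.6] [ 84.7 127.4] 3.06
150 [ 494.8 -351.5] [ 83.4 126. ] 3.04
160 [ 461.1 -376.1] [ 57.9 112.9] 141.52
```

Call:
servo_tool([
  [[-20, 50, 0, 0, 0, 0.18, 0.65], [-40, 100, 10, 0, 0, 0.36, 0.65], [-55, 140, 20, 0, 0, 0.54, 0.65], [-62.6, 164.5, 30, 0, 0, 0.72, 0.65], [-62.6, 164.5, 40, 0, 0, 0.9, 0.65], [-62.6, 164.5, 40, 0, 0, 1.0, 0.65], [-62.6, 164.5, 40, 0, 0, 1.103, 0.65], [-62.6, 164.5, 40, 0, 0, 1.103, 0.65]],
])

```text
time: 13.4
eef_pos: [616.2, -126.7, 99.7]
eef_rot: [-180.0, 0.0, 17.0]
force: [0.5, -0.9, -0.3]
finger_gap: 61.4
grip_force: 0.0
```

Call:
servo_tool([
  [[0, 0, 20, 0, 0, 0, 0.55], [0, 0, 45, 0, 0, 0, 0.55], [0, 0, 60, 0, 0, 0, 0.55], [0, 0, 67, 0, 0, 0, 0.55], [0, 0, 70, 0, 0, 0, 0.55], [0, 0, 70, 0, 0, 0, 0.55], [0, 0, 70, 0, 0, 0, 0.55]],
])

```text
time: 14.28
eef_pos: [617.1, -127.0, 31.0]
eef_rot: [179.9, -0.1, 16.9]
force: [-0.5, -0.1, 0.7]
finger_gap: 51.6
grip_force: 0.0
```

Call:
servo_tool([
  [[0, 0, 0, 0, 0, 0, 0.15], [0, 0, 0, 0, 0, 0, 0.15], [0, 0, 0, 0, 0, 0, 0.15], [0, 0, 0, 0, 0, 0, 0.15], [0, 0, 0, 0, 0, 0, 0.15], [0, 0, 0, 0, 0, 0, 0.15]],
], squeeze=40)

```text
time: 15.02
eef_pos: [616.4, -126.8, 30.2]
eef_rot: [180.0, -0.0, 16.9]
force: [-0.6, -0.9, 1.1]
finger_gap: 23.9
grip_force: 40.0
```

Call:
servo_tool([
  [[0, 0, -10, 0, 0, 0, 0.15], [0, 0, -30, 0, 0, 0, 0.15], [0, 0, -60, 0, 0, 0, 0.15], [0, 0, -90, 0, 0, 0, 0.15], [0, 0, -90, 0, 0, 0, 0.15]],
])

```text
time: 15.65
eef_pos: [619.4, -127.7, 124.9]
eef_rot: [179.7, -0.4, 16.9]
force: [0.1, -0.6, -1.3]
finger_gap: 23.8
grip_force: 40.0
```

```bash
python3 rel.py 616.5 -126.8 120 16.9 494.9 -351.5 90 2.95
```

```text
[-181.7  179.6   30. ] 0.2435
```

Call:
servo_tool([
  [[-35, 35, 0, 0, 0, 0.05, 0.15], [-75, 74, 0, 0, 0, 0.1, 0.15], [-115, 113.5, 10, 0, 0, 0.15, 0.15], [-150, 148, 20, 0, 0, 0.2, 0.15], [-175, 173, 25, 0, 0, 0.2435, 0.15], [-181.7, 179.6, 30, 0, 0, 0.2435, 0.15], [-181.7, 179.6, 30, 0, 0, 0.2435, 0.15], [-181.7, 179.6, 30, 0, 0, 0.2435, 0.15], [-181.7, 179.6, 30, 0, 0, 0.2435, 0.15], [-181.7, 179.6, 30, 0, 0, 0.2435, 0.15]],
])

```text
time: 16.9
eef_pos: [495.3, -350.6, 90.3]
eef_rot: [180.0, -0.0, 3.0]
force: [-0.7, -0.6, -1.4]
finger_gap: 23.5
grip_force: 40.0
```

```bash
python3 - <<'E'
from m import *
o=robot.get_obs(); print(np.round(o["eef_pos"],2),np.round(o["eef_rot"],2),np.round(o["force"],1))
z0=o["eef_pos"][2]-24.2
I=lambda a:a.sum(2)/3
O=[]
for n,b in(("scene",(95,185,195,285)),("top",(345,135,425,235))):
    im=robot.capture(n); cv2.imwrite(f"pics/{n}5.png",im[:,:,::-1])
    i=cv2.resize(im[b[1]:b[3],b[0]:b[2],::-1],None,fx=4,fy=4,interpolation=cv2.INTER_CUBIC); O.append(cv2.convertScaleAbs(i,alpha=1.4))
cv2.imwrite("pics/c5.png",np.hstack(O))
# predicted scene corners of held plate's underside
c=o["eef_pos"][:2]; a=np.radians(o["eef_rot"][2]); R=np.array([[np.cos(a),-np.sin(a)],[np.sin(a),np.cos(a)]])
for k in([63.9,30.75],[63.9,-30.75],[-63.9,42.75],[-63.9,-42.75]):
    for z in(z0,z0+20): print(k,round(z-z0),*[np.round((proj("scene",[*(c+R@k),z])-[95,185])*4+1.5,0), np.round((proj("top",[*(c+R@k),z])-[345,135])*4+[401.5,1.5],0)])
E
```

```text
[ 495.35 -350.64   90.32] [ 1.7998e+02 -2.0000e-02  3.0300e+00] [-0.7 -0.6 -1.4]
[63.9, 30.75] 0 [259. 203.] [534. 106.]
[63.9, 30.75] 20 [255. 184.] [543. 100.]
[63.9, -30.75] 0 [174. 232.] [625. 102.]
[63.9, -30.75] 20 [169. 213.] [635.  96.]
[-63.9, 42.75] 0 [225.  85.] [534. 295.]
[-63.9, 42.75] 20 [221.  66.] [543. 292.]
[-63.9, -42.75] 0 [113. 119.] [662. 288.]
[-63.9, -42.75] 20 [108. 100.] [673. 285.]
```

View pics/c5.png

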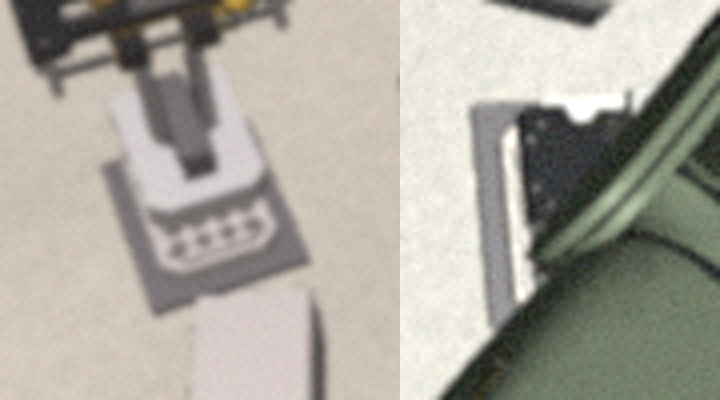

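The held plate's front top edge runs from (170,211) to (256,186) in the left crop. That matches the robot-based prediction, and the chamfered ends face the same way. One quick cross-check of the holder in the scene view before lowering.

```bash
python3 - <<'E'
from m import *
s=cv2.imread("pics/scene0.png")[:,:,::-1]
b=(118,212,168,258); u=up(s,*b); g=u.sum(2)/3
for z,t in((25,100),(25,110)):
    n,_,st,c=cv2.connectedComponentsWithStats((g<t).astype(np.uint8)); k=(st[:,4]>60)&(st[:,4]<1100)&(st[:,0]>2)&(st[:,1]>2)&(st[:,0]+st[:,2]<u.shape[1]-2)
    c=(c[k]+.5)/S-.5+b[:2]; P=np.array([onz("scene",p,z)[:2] for p in c],np.float32); print(t,k.sum(),cv2.minAreaRect(P),P.mean(0))
# held plate: top face in scene5
s=cv2.imread("pics/scene5.png")[:,:,::-1]; b=(118,196,166,244); u=up(s,*b); g=u.sum(2)/3
o=np.array([495.1,-351.0]);a=np.radians(3.0);ex=np.array([np.cos(a),np.sin(a)]);ey=np.array([-ex[1],ex[0]])
G=(s.astype(np.float32).sum(2)/3)
def prof(pts): 
    q=np.float32([proj("scene",[*p,86.3]) for p in pts]).T; return cv2.remap(G,q[:1],q[1:],cv2.INTER_LINEAR).mean()
print("x+",[(d,int(prof([o+d*ex+e*ey for e in(-24,-20,20,24)]))) for d in range(52,76,2)])
print("y+",[(d,int(prof([o+d*ey+e*ex for e in(30,35,40,45)]))) for d in range(34,54,2)])
print("y-",[(d,int(prof([o-d*ey+e*ex for e in(30,35,40,45)]))) for d in range(34,54,2)])
E
```

```text
100 24 ((493.62738037109375, -352.1802062988281), (93.49594116210938, 55.87985610961914), 2.60685396194458) [ 492.47327 -352.41617]Traceback (most recent call last):
  File "<stdin>", line 6, in <module>
cv2.error: OpenCV(4.12.0) /io/opencv/modules/imgproc/src/convhull.cpp:143: error: (-215:Assertion failed) total >= 0 && (depth == CV_32F || depth == CV_32S) in function 'convexHull'
```

Call:
servo_tool([
  [[0, 0.2, 15, 0, 0, 0, 0.15], [0, 0.2, 28, 0, 0, 0, 0.15], [0, 0.2, 34, 0, 0, 0, 0.15], [0, 0.2, 38, 0, 0, 0, 0.15], [0, 0.2, 40, 0, 0, 0, 0.15], [0, 0.2, 42, 0, 0, 0, 0.15], [0, 0.2, 43, 0, 0, 0, 0.15], [0, 0.2, 43, 0, 0, 0, 0.15]],
])

```text
time: 18.0
eef_pos: [494.8, -351.6, 47.2]
eef_rot: [180.0, -0.0, 2.9]
force: [-0.3, 0.1, -1.5]
finger_gap: 23.5
grip_force: 40.0
```

Call:
servo_tool([
  [[0, 0, 1, 0, 0, 0, 0.15], [0, 0, 2, 0, 0, 0, 0.15], [0, 0, 3, 0, 0, 0, 0.15], [0, 0, 3.3, 0, 0, 0, 0.15], [0, 0, 3.3, 0, 0, 0, 0.15]],
])

```text
time: 18.62
eef_pos: [494.7, -351.6, 44.2]
eef_rot: [180.0, -0.0, 2.9]
force: [-1.6, 0.5, 3.4]
finger_gap: 23.7
grip_force: 40.0
```

Call:
servo_tool([
  [[0, 0, 0, 0, 0, 0, 0.3], [0, 0, 0, 0, 0, 0, 0.5], [0, 0, 0, 0, 0, 0, 0.5], [0, 0, 0, 0, 0, 0, 0.5], [0, 0, -20, 0, 0, 0, 0.5], [0, 0, -50, 0, 0, 0, 0.5], [0, 0, -100, 0, 0, 0, 0.5], [-60, 0, -140, 0, 0, 0, 0.5], [-110, 40, -150, 0, 0, 0, 0.5], [-150, 80, -150, 0, 0, 0, 0.5]],
])

```text
time: 19.88
eef_pos: [351.0, -438.3, 197.7]
eef_rot: [179.7, -0.2, 3.0]
force: [0.1, 0.1, -0.8]
finger_gap: 47.1
grip_force: 0.0
```

Call:
servo_tool([
  [[-50, 40, 0, 0, 0, 0, 0.5], [-90, 80, 0, 0, 0, 0, 0.5], [-110, 100, 0, 0, 0, 0, 0.5], [-110, 100, 0, 0, 0, 0, 0.5], [-110, 100, 0, 0, 0, 0, 0.5]],
])

```text
time: 20.5
eef_pos: [247.2, -541.8, 194.5]
eef_rot: [180.0, -0.0, 3.0]
force: [0.8, 1.0, -0.5]
finger_gap: 47.1
grip_force: 0.0
```

```bash
python3 - <<'E'
from m import *
o=robot.get_obs(); print(o["time"],np.round(o["eef_pos"],1),np.round(o["force"],1))
S_=robot.capture("scene")[:,:,::-1]; T=robot.capture("top")[:,:,::-1]; cv2.imwrite("pics/scene6.png",S_); cv2.imwrite("pics/top6.png",T)
f=lambda i,b:cv2.convertScaleAbs(cv2.resize(i[b[1]:b[3],b[0]:b[2]],(400,300),interpolation=cv2.INTER_CUBIC),alpha=1.3)
cv2.imwrite("pics/c6.png",np.vstack([np.hstack([f(S_,(110,190,210,265)),f(T,(350,150,430,210))]),np.hstack([f(S_,(185,165,285,240)),f(T,(258,170,338,230))])]))
im=T[:,:,::-1]; I=lambda a:a.sum(2)/3
b=(362,155,412,215); u=up(im,*b)
for t in(145,155): print(*rect("top",big(I(u)>t,*b[:2]),40))
E
```

```text
20.5 [ 247.2 -541.8  194.5] [ 0.8  1.  -0.5]
[ 495.4 -351.7] [ 85.4 128. ] 3.04
[ 495.3 -351.5] [ 84.2 126.6] 3.03
```

View pics/c6.png

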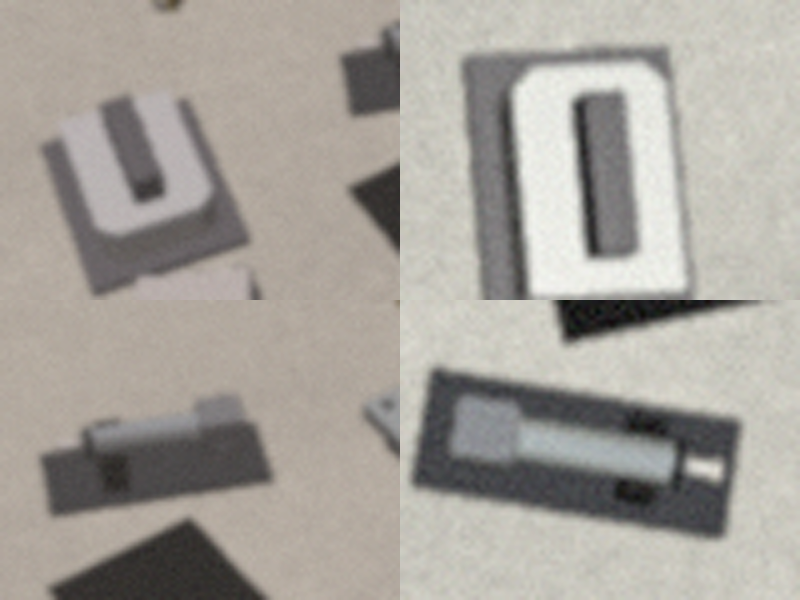

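The plate sits square on the holder plate: its top outline is centred at (495.4,-351.6) with a 3.0° yaw and full size. The gauge lies in its saddle, with a short white rod showing and no black ring at lower right (690–722,467).

```bash
python3 -c "
from plant import robot
print(robot.close_job())"
```

```text
the job is handed in; nothing more can be done
None
```

The job is handed in at about 20.5 s: the gauge was pressed home on the valve and laid back on its rest, a few mm along from where it lay. The rod is about 12 mm out with the ring still inside, so the ribbed plate is on the bench holder's plate, flush and with its chamfers matched.

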